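# Pack the profile sample kit, leave the off-size cuts

## Robot

A 7-joint arm with a two-finger parallel gripper is mounted at the origin on the work surface. World frame = base frame: x ahead of the robot, y to its left, z up, the work surface at z = 0. Lengths are in mm, angles in rad, forces in N, time in s.
With the tool pointing down it reaches from about 400 to 875 mm from the base axis. Payload 4.4 kg.
Tool frame: the origin (TCP) lies at the very end of the fingers, on their centre line; the grasp point (between the pads) lies 19 mm behind it; z points along the fingers, y is the line along which they close (so a half turn about z gives the same grasp; the last joint's range is limited). The gripper opens to 85 mm and grips with 20 to 120 N. Pads are 22 mm wide; open, the fingers measure 114 mm over their backs; the gripper's body (76 mm by 85 mm) begins 54 mm behind the grasp point. The pads swing forward as they close: fully open they stand 13 mm farther back than shut.
Start: joints at [-1.366, 0.628, 0.038, 1.517, -0.027, 0.996, -0.02], TCP at [173.852, 626.333, 231.313] pointing down, gripper open.
Joint ranges: [-3.06, 3.06], [-0.37, 2.12], [-1.25, 1.32], [0.18, 2.47], [-1.1, 4.24], [0.23, 1.98], [-2.94, 2.94]. Speed limits (rad/s): [2.57, 2.57, 3.14, 3.14, 3.14, 3.14, 3.14].

## Interface

Orientations are given as [roll, pitch, yaw] about the fixed x, y, z axes, in that order (R = Rz(yaw) Ry(pitch) Rx(roll)).
In Python, from cell import monitor, viewer, workorder gives the robot as it stands.
- The arm moves only by the tool arm_command, never from a script. Its argument "series" is one flat list of numbers, 5 for each row, row after row: the opening in per cent of the stroke, from 0 (shut) to 100 (fully open), then the shift along the tool's x, y, z in cm, then the turn about the tool's z in degrees. In form: [claw, x, y, z, roll, claw, x, y, z, roll, ...]. A call has exactly 5 rows; each row is the pose to reach, as a shift and turn from the pose commanded when the call began, along the tool's axes at that moment; what a row does not reach only later rows make up. A row lasts 1/12 s, in which the tool goes at most 41.7 mm and 7.16 degrees, less where a joint would pass 70% of its speed; a pose out of reach is approached as far as the arm can. A call with a gripper value outside its range is refused whole. The fingers move at their own pace and stop on an object; the grip force is fixed at half the most. Time passes only in rows, so rows that repeat a pose let the fingers close, or fill a call up. It gives the time, the measured TCP pose, the force, the opening and the grip force at its end, in the units of the state.
- monitor.read_state(): the state, without advancing time (a new reading comes with each control period).
- viewer.get_image(name): name is "scene" or "top" or "wrist"; returns (picture, depth): 480x640x3 uint8, red, green, blue; 480x640 float32, mm along the optical axis (not along the pixel's ray), 0 where there is no reading.
- viewer.camera_model(name): a dict with "mtx" (3x3 intrinsics, pixels), "R" (3x3) and "t" (3): a world point X has camera coordinates R X + t. Camera axes: x right, y down, z forward; pixel columns grow to the right and rows downward; lengths in mm; the calibration is good to about 2 mm. The wrist camera is an equidistant fisheye: a pixel r from the principal point sees the ray r / f radians off the axis. A picture is of the moment at which its call begins: read the wrist's pose just before it. camera_model takes no time and is no camera call; for the wrist camera it gives the pose at the moment of the call.
- workorder.finish_job(): hands the job in; it is judged then, once.
The state is a dict: "clock": time; "qpos": joint angles; "qd": joint speeds; "tau": joint torques, N m; "eef_pos": TCP position; "tool_rot": TCP orientation; "force": force on the tool from outside, world axes, zero at the start; "torque": the same for the moment, N m; "width": finger opening in mm; "gripper_force": force on a finger pad.
Only numpy, scipy, OpenCV 4.12 (cv2) and the standard library are available. Lean on these libraries where they do the work, as an engineer would, in place of code of your own. Each camera call takes 0.05 s, during which the arm holds its last target. There are 200 camera calls.

## Task

Pack the kit: of the six aluminium profile cuts on the bench, stand the four whose end shape and size match a white silhouette in the blue tray upright in the middle of their matching compartments, turned whichever way you like. Set each one down on the compartment floor, do not drop it, and leave the two look-alikes that match no silhouette (the L with one short leg and the shallow U) standing where they are.

Things in the scene. Friction and masses are not known exactly. Their poses are not given: they have to be found in the camera images.
- angle: Plain aluminium profile, 8 mm walls, standing on end, 60 mm tall, about 119 g. Origin: centre of overall plan outline, at underside; z up. Plan (mm): equal angle (L), both legs 50 long: one leg along x (x -25..25, y -25..-17), the other along y (x -25..-17, y -25..25). Pinch the leg along x at (0, -21), closing along y.
- channel: Plain aluminium profile, 8 mm walls, standing on end, 60 mm tall, about 161 g. Origin: centre of overall plan outline, at underside; z up. Plan (mm): deep channel (U) open to +x: web along y (x -22.5..-14.5, y -25..25), two arms along x to x = 22.5 (y 17..25 and -25..-17). Pinch the web at (-18.5, 0), closing along x (the gap between the arms is 34).
- tee: Plain aluminium profile, 8 mm walls, standing on end, 60 mm tall, about 113 g. Origin: centre of overall plan outline, at underside; z up. Plan (mm): T: bar along y (x 14.5..22.5, y -25..25), stem along x (x -22.5..14.5, y -4..4). Pinch the stem at (-3, 0), closing along y.
- zed: Plain aluminium profile, 8 mm walls, standing on end, 60 mm tall, about 127 g. Origin: centre of overall plan outline, at underside; z up. Plan (mm): Z: web along y (x -4..4, y -25..25), one flange to +x at the +y end (x 4..28, y 17..25), one to -x at the -y end (x -28..-4, y -25..-17). Pinch the web at (0, 0), closing along x.
- short_angle: Plain aluminium profile, 8 mm walls, standing on end, 60 mm tall, about 88 g. Origin: centre of overall plan outline, at underside; z up. Plan (mm): look-alike, unequal angle: leg along x 50 long (x -25..25, y -13..-5) and a leg along y only 26 long (x -25..-17, y -13..13). Matches no silhouette; not part of the kit.
- shallow_channel: Plain aluminium profile, 8 mm walls, standing on end, 60 mm tall, about 96 g. Origin: centre of overall plan outline, at underside; z up. Plan (mm): look-alike, shallow channel: web along y (x -10..-2, y -25..25), two arms only 20 deep to x = 10 (y 17..25 and -25..-17). Matches no silhouette; not part of the kit.
- bay_angle: Bay of the fixed blue tray (2 x 2 bays in any order, 92 mm apart; tray 196 square, rim 22 high) with the full-size white silhouette of the angle on its black floor, centred, in the same axes as the angle's. Inside 84 x 84, walls 3. Origin: centre of underside, 4 above the bench; floor 3, rim 18 above origin. x, y along the walls.
- bay_channel: Bay of the fixed blue tray (2 x 2 bays in any order, 92 mm apart; tray 196 square, rim 22 high) with the full-size white silhouette of the channel on its black floor, centred, in the same axes as the channel's. Inside 84 x 84, walls 3. Origin: centre of underside, 4 above the bench; floor 3, rim 18 above origin. x, y along the walls.
- bay_tee: Bay of the fixed blue tray (2 x 2 bays in any order, 92 mm apart; tray 196 square, rim 22 high) with the full-size white silhouette of the tee on its black floor, centred, in the same axes as the tee's. Inside 84 x 84, walls 3. Origin: centre of underside, 4 above the bench; floor 3, rim 18 above origin. x, y along the walls.
- bay_zed: Bay of the fixed blue tray (2 x 2 bays in any order, 92 mm apart; tray 196 square, rim 22 high) with the full-size white silhouette of the zed on its black floor, centred, in the same axes as the zed's. Inside 84 x 84, walls 3. Origin: centre of underside, 4 above the bench; floor 3, rim 18 above origin. x, y along the walls.
Mind the look-alikes: they are no part of the job. What is shaped like the bay_channel but pink or turquoise is not meant.

How it is judged (in metres and radians):
At the end, for the whole second after the job is handed in: Each of the four stands upright (0.1 rad) at rest on the floor of the bay with its own silhouette: plan centre within 15 mm of the bay's, origin under 9 mm above the bay's origin. Both look-alikes stand upright within 20 mm of where they started (horizontal distance between angle and bay_angle below 0.015 m and z of angle in the frame of bay_angle below 0.009 m and angle between each of angle, channel, tee, zed, short_angle, shallow_channel's own z axis and vertical below 0.1 rad and linear speed of each of angle, channel, tee, zed below 0.02 m/s and horizontal distance between channel and bay_channel below 0.015 m and z of channel in the frame of bay_channel below 0.009 m and horizontal distance between tee and bay_tee below 0.015 m and z of tee in the frame of bay_tee below 0.009 m and horizontal distance between zed and bay_zed below 0.015 m and z of zed in the frame of bay_zed below 0.009 m and distance of each of short_angle, shallow_channel from where it was at the start of the episode below 0.02 m); the robot touches nothing.
It fails at once if a look-alike that does not belong is moved more than 20 mm (distance of any of short_angle, shallow_channel from where it was at the start of the episode above 0.02 m).
It fails at once if a profile is dropped (falls free of the fingers faster than 0.6 m/s, as from about 20 mm) ((linear speed of angle above 0.6 m/s and contact force between the fingers and angle below 0.05 N) or (linear speed of channel above 0.6 m/s and contact force between the fingers and channel below 0.05 N) or (linear speed of tee above 0.6 m/s and contact force between the fingers and tee below 0.05 N) or (linear speed of zed above 0.6 m/s and contact force between the fingers and zed below 0.05 N)).
It also fails if it takes over 112 s, if anything falls off the work surface, if the arm or the gripper's body presses on something with over 40 N, if the wrist force passes 120 N, or if a joint passes its speed limit or range.

## Working session

There is one attempt and no reset: what is moved stays moved. The work goes in short steps, Python scripts to look and compute and a tool call to move; the robot and the scene stay as the last step left them, time stands still between calls to the robot, and variables do not carry over. Pictures are saved under pics/ and viewed, at most 14 in all, crops included, and the job is handed in when it is done.

Besides the shell and the picture viewer there is one more tool, called after "Call:" as a command line: name --argument value ..., lists and objects as JSON in quotes. arm_command: Moves the arm, as the interface text tells. Its arguments: {"type":"object","properties":{"series":{"type":"array","items":{"type":"number"}}},"required":["series"]}

```bash
ls; mkdir -p pics; cat > h.py <<'E'
import numpy as np, cv2
from cell import monitor, viewer, workorder
def pts(name):
    m=viewer.camera_model(name); im,d=viewer.get_image(name)
    K=np.array(m["mtx"]);R=np.array(m["R"]);t=np.array(m["t"])
    v,u=np.mgrid[0:480,0:640]
    r=np.stack([(u-K[0,2])/K[0,0],(v-K[1,2])/K[1,1],np.ones(u.shape)],-1)
    P=(r*d[...,None]-t)@R
    return im,d,P,m
E
python3 - <<'E'
from h import *
s=monitor.read_state(); print({k:np.round(v,3) for k,v in s.items()})
im,d,P,m=pts("top"); cv2.imwrite("pics/top.png",im[...,::-1]); np.savez("top.npz",im=im,d=d,P=P)
print(m)
E
```

```text
pics
{'clock': np.float64(0.0), 'qpos': array([-1.366,  0.629,  0.038,  1.518, -0.027,  0.996, -0.02 ]), 'qd': array([ 0.001,  0.002,  0.   ,  0.   , -0.   ,  0.   ,  0.001]), 'tau': array([-0.0000e+00, -5.6341e+01,  1.2260e+00, -1.9344e+01,  1.1000e-02,
        1.1000e-02, -0.0000e+00]), 'eef_pos': array([173.652, 625.7  , 230.377]), 'tool_rot': array([-3.14 ,  0.   ,  2.871]), 'force': array([-0.022,  0.655,  0.629]), 'torque': array([-0.013,  0.008,  0.07 ]), 'gripper_force': np.float64(0.0), 'width': np.float64(85.259)}
{'mtx': array([[567.20064156,   0.        , 318.13168572],
       [  0.        , 567.20064156, 235.25270288],
       [  0.        ,   0.        ,   1.        ]]), 'R': array([[ 5.27095890e-03, -9.99986100e-01, -1.28141847e-04],
       [-9.78944640e-01, -5.13389952e-03, -2.04061349e-01],
       [ 2.04057855e-01,  1.20104276e-03, -9.78958094e-01]]), 't': array([ -18.10994437,  571.26643025, 1087.61438057])}
```

View pics/top.png

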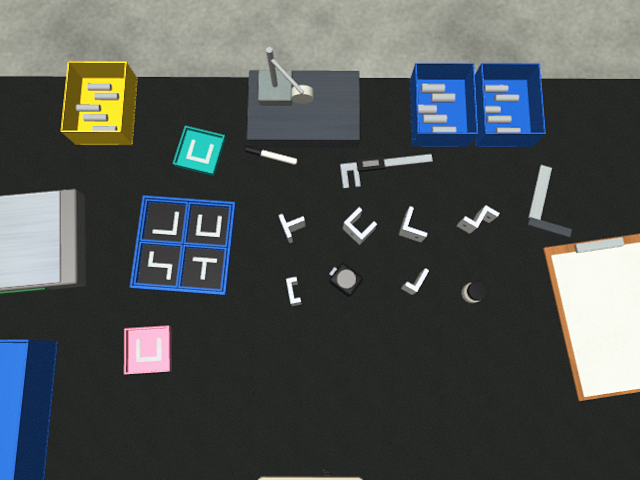

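The top view shows the kit tee (291,226), deep channel (360,226), equal angle (412,225) and zed (478,219). The look-alikes are the shallow U at (293,291) and the short L at (415,281). The blue tray is at (183,245), with bays angle upper left, channel upper right, zed lower left and tee lower right. The turquoise (199,150) and pink (148,350) pads are not meant.

```bash
cat > meas.py <<'E'
from h import *
z=np.load("top.npz"); im,d,P=z["im"],z["d"],z["P"]
top=((P[...,2]>50)&(P[...,2]<70)&(d>0)).astype(np.uint8)
names=dict(tee=(291,226),channel=(360,226),angle=(412,225),zed=(478,219),shallow=(293,291),short=(415,281))
for n,(u,v) in names.items():
    sl=np.s_[v-28:v+28,u-28:u+28]
    m=top[sl].astype(bool); p=P[sl][m]
    bright=im[sl][m].mean(1)
    p=p[bright>200] if False else p
    q=p[:,:2].astype(np.float32)
    r=cv2.minAreaRect(q); 
    print(n,len(q),"z",np.round(np.percentile(p[:,2],[10,50,90]),1),"rect c",np.round(r[0],1),"size",np.round(r[1],1),"ang",round(r[2],1),"centroid",q.mean(0).round(1), "br",np.percentile(bright,[10,50,90]))
c=im[180:315,255:510,::-1]; c=cv2.resize(c,None,fx=3,fy=3,interpolation=cv2.INTER_CUBIC)
cv2.imwrite("pics/c1.png",c)
# tray silhouettes: rays on z=7
hsv=cv2.cvtColor(im,cv2.COLOR_RGB2HSV)
w=((hsv[...,1]<60)&(hsv[...,2]>150)).astype(np.uint8); w[:, :125]=0; w[:,240:]=0; w[:195]=0; w[300:]=0
n,l,st,ce=cv2.connectedComponentsWithStats(w)
from h import viewer
M=viewer.camera_model("top");K,R,t=[np.array(M[k]) for k in("mtx","R","t")]
def ray(uv,h):
    uv=np.atleast_2d(uv).astype(float); r=np.c_[(uv-K[:2,2])/K[0,0],np.ones(len(uv))]@R; c=-R.T@t
    return (c+r*((h-c[2])/r[:,2])[:,None])[:,:2]
for i in range(1,n):
    if st[i,4]<60: continue
    v,u=np.where(l==i); q=ray(np.c_[u,v],7).astype(np.float32); r=cv2.minAreaRect(q)
    print("sil",ce[i].round(),np.round(r[0],1),np.round(r[1],1),round(r[2],1),q.mean(0).round(1))
b=((hsv[...,0]>100)&(hsv[...,0]<125)&(hsv[...,1]>150)&(hsv[...,2]>90)).astype(np.uint8); b[:,:115]=0;b[:,245:]=0;b[:190]=0;b[305:]=0
v,u=np.where(b); q=ray(np.c_[u,v],22).astype(np.float32); r=cv2.minAreaRect(q); print("tray",r)
E
python3 meas.py
```

```text
tee 192 z [55.3 59.4 62.9] rect c [597.8  35. ] size [49.7 44.6] ang 23.0 centroid [594.3  41.8] br [149.06666667 248.33333333 252.66666667]
channel 271 z [54.8 59.5 62.6] rect c [ 596.1 -100.8] size [49.4 46.2] ang 46.0 centroid [591.9 -96.8] br [147.         248.66666667 253.        ]
angle 211 z [54.5 59.7 62.8] rect c [ 600.5 -217.2] size [50.1 50.8] ang 71.2 centroid [ 593.2 -205.8] br [120.         248.         252.66666667]
zed 244 z [55.  59.2 62.3] rect c [ 611.8 -346.4] size [29.8 71.1] ang 28.6 centroid [ 611.6 -346.3] br [120.4        247.         251.66666667]
shallow 160 z [56.5 59.4 62.2] rect c [460.   33.3] size [50.3 19.9] ang 11.4 centroid [459.2  35.5] br [174.73333333 248.83333333 253.66666667]
short 157 z [56.3 59.5 62.6] rect c [ 485.7 -212.3] size [26.1 50.4] ang 58.1 centroid [ 477.9 -213.1] br [169.46666667 248.33333333 252.13333333]
sil [169. 227.] [608.3 309.9] [51.  49.3] 86.2 [598.6 300.7]
sil [208. 228.] [602.1 217.9] [50.9 44.8] 86.6 [597.4 218.2]
sil [160. 265.] [516.5 315.9] [67.9 30.1] 56.6 [516.7 316.1]
sil [204. 264.] [510.8 224.2] [49.3 45.6] 85.9 [519.6 223.6]
tray ((559.6790771484375, 266.63177490234375), (198.6607666015625, 198.75015258789062), 86.0315170288086)
```

View pics/c1.png

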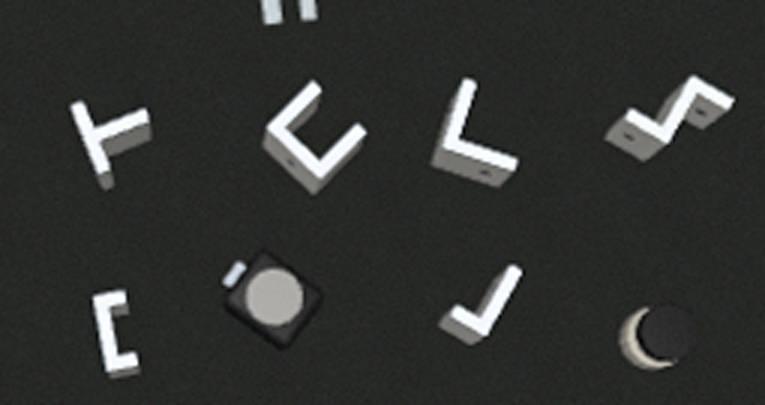

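```bash
cat > plan.py <<'E'
# usage: plan.py "x y z yaw" ...  -> per-call tool-frame shifts from the measured pose
import sys; from h import *
s=monitor.read_state(); p=np.array(s["eef_pos"],float); yaw=np.degrees(s["tool_rot"][2])
print("t",round(s["clock"],1),"at",p.round(1),round(yaw,1),"tilt",np.round([abs(s["tool_rot"][0])-np.pi,s["tool_rot"][1]],3),"w",round(s["width"],1))
for a in sys.argv[1:]:
    g=np.array(a.split(),float); dy=(g[3]-yaw+180)%360-180; D=g[:3]-p
    n=max(1,int(np.ceil(max(np.linalg.norm(D)/190,abs(dy)/33))))
    for i in range(n):
        y=np.radians(yaw); c,w=np.cos(y),np.sin(y); d=D/n
        print("call",np.round([(d[0]*c+d[1]*w)/10,(d[0]*w-d[1]*c)/10,-d[2]/10,-dy/n],2)); yaw+=dy/n
    p=g[:3]
E
python3 plan.py "599 32.2 130 113"
```

```text
t 0.1 at [173.7 625.7 230.4] 164.5 tilt [-0.002 -0.   ] w 85.2
call [-14.22 -11.45   2.51  12.87]
call [-16.41  -8.     2.51  12.87]
call [-17.78  -4.14   2.51  12.87]
call [-18.25  -0.08   2.51  12.87]
```

Call:
arm_command --series '[35,-2.8,-2.3,0.5,2.6,35,-5.7,-4.6,1.0,5.2,35,-8.5,-6.9,1.5,7.7,35,-11.4,-9.2,2.0,10.3,35,-14.2,-11.5,2.5,12.9]'

```text
clock: 0.47
eef_pos: [280.6, 475.6, 205.7]
tool_rot: [-3.141, 0.0, 2.644]
force: [-0.2, -0.9, -0.1]
width: 30.0
gripper_force: 0.0
```

Call:
arm_command --series '[35,-3.3,-1.6,0.5,2.6,35,-6.6,-3.2,1.0,5.2,35,-9.8,-4.8,1.5,7.7,35,-13.1,-6.4,2.0,10.3,35,-16.4,-8.0,2.5,12.9]'

```text
clock: 0.88
eef_pos: [386.5, 327.5, 180.8]
tool_rot: [-3.141, -0.0, 2.419]
force: [0.4, 0.2, 0.7]
width: 30.0
gripper_force: 0.0
```

```bash
python3 plan.py "599 32.2 130 113"
```

```text
t 0.9 at [386.5 327.5 180.8] 138.6 tilt [-0.001 -0.   ] w 30.0
call [-17.74  -4.04   2.54  12.79]
call [-1.819e+01 -1.000e-02  2.540e+00  1.279e+01]
```

Call:
arm_command --series '[35,-3.5,-0.8,0.5,2.6,35,-7.1,-1.6,1.0,5.1,35,-10.6,-2.4,1.5,7.7,35,-14.2,-3.2,2.0,10.2,35,-17.7,-4.0,2.5,12.8]'

```text
clock: 1.3
eef_pos: [493.2, 180.5, 155.7]
tool_rot: [-3.141, -0.0, 2.195]
force: [0.6, 0.7, -0.9]
width: 29.7
gripper_force: 0.0
```

Call:
arm_command --series '[35,-3.6,0,0.5,2.6,35,-7.3,0,1.0,5.1,35,-10.9,0,1.5,7.7,35,-14.6,0,2.0,10.2,35,-18.2,0,2.5,12.8]'

```text
clock: 1.72
eef_pos: [599.7, 33.0, 130.6]
tool_rot: [-3.141, -0.0, 1.971]
force: [0.8, -0.2, -1.1]
width: 30.0
gripper_force: 0.0
```

```bash
python3 plan.py "599 32.2 25 113"; python3 - <<'E'
from h import *
im,d=viewer.get_image("wrist"); cv2.imwrite("pics/w1.png",im[...,::-1])
E
```

```text
t 1.7 at [599.7  33.  130.6] 112.9 tilt [-0.001 -0.   ] w 30.0
call [-0.05 -0.1  10.56 -0.05]
```

View pics/w1.png

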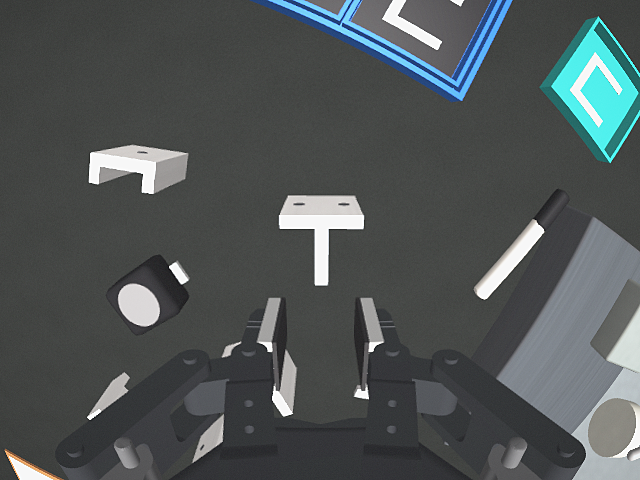

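The tee's stem (321,255) is centred and aligned between the fingers (268 to 370), so I descend and grip.

Call:
arm_command --series '[35,0,-0.1,3,0,35,0,-0.1,6,0,35,0,-0.1,8.5,0,35,0,-0.1,10,0,35,0,-0.1,10.5,0]'

```text
clock: 2.18
eef_pos: [595.7, 34.5, 23.1]
tool_rot: [-3.136, -0.002, 1.974]
force: [0.2, 0.9, -0.3]
width: 29.8
gripper_force: 0.0
```

Call:
arm_command --series '[0,0,0,0,0,0,0,0,0,0,0,0,0,0,0,0,0,0,0,0,0,0,0,0,0]'

```text
clock: 2.6
eef_pos: [598.9, 34.5, 27.3]
tool_rot: [3.14, 0.0, 1.974]
force: [0.7, -0.5, -1.7]
width: 7.0
gripper_force: 59.6
```

Call:
arm_command --series '[0,0,0,-1,0,0,0,0,-3,0,0,0,0,-6,0,0,0,0,-9,0,0,0,0,-10,0]'

```text
clock: 3.02
eef_pos: [601.0, 34.2, 131.4]
tool_rot: [3.135, 0.002, 1.973]
force: [0.9, 1.1, -0.8]
width: 7.4
gripper_force: 59.9
```

```bash
python3 plan.py "510.4 220.9 125 86" "510.4 220.9 33 86"
```

```text
t 3.0 at [601.   34.2 131.4] 113.1 tilt [-0.007  0.002] w 7.4
call [10.36 -0.51  0.32 13.53]
call [ 9.96 -2.92  0.32 13.53]
call [ 0.   0.   9.2 -0. ]
```

Call:
arm_command --series '[0,2,-0.1,0.1,2.5,0,4.4,-0.2,0.1,5.5,0,6.8,-0.3,0.2,8.5,0,9,-0.4,0.2,11.5,0,10.4,-0.5,0.2,13.5]'

```text
clock: 3.43
eef_pos: [551.4, 131.1, 124.5]
tool_rot: [-3.141, -0.002, 1.738]
force: [-0.1, 0.8, -1.4]
width: 7.0
gripper_force: 59.8
```

Call:
arm_command --series '[0,2,-0.6,0.1,2.5,0,4.4,-1.2,0.1,5.5,0,7,-2,0.2,8.5,0,9.2,-2.7,0.2,11.5,0,10.2,-2.9,0.2,13.5]'

```text
clock: 3.85
eef_pos: [504.6, 227.8, 122.2]
tool_rot: [-3.139, -0.002, 1.505]
force: [0.3, 0.4, -1.7]
width: 7.1
gripper_force: 59.8
```

Call:
arm_command --series '[0,0,0,1,0,0,0,0,3,0,0,0,0,5,0,0,0,0,6,0,0,0,0,6,0]'

```text
clock: 4.27
eef_pos: [506.1, 222.0, 60.0]
tool_rot: [-3.138, 0.003, 1.502]
force: [0.1, 0.0, -0.7]
width: 7.4
gripper_force: 59.8
```

```bash
python3 plan.py "510.4 223 35 86"; python3 - <<'E'
from h import *
im,d=viewer.get_image("wrist"); cv2.imwrite("pics/w2.png",im[...,::-1])
E
```

```text
t 4.3 at [506.1 222.   60. ] 86.0 tilt [-0.004  0.003] w 7.4
call [0.13 0.42 2.5  0.04]
```

View pics/w2.png

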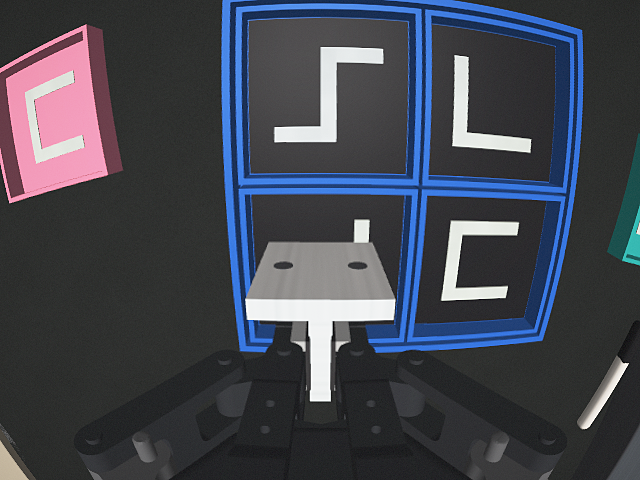

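The tee hangs upright over its own bay, with the tee silhouette's arm visible at (361,232). I lower it gently.

Call:
arm_command --series '[0,0,0.2,0.6,0,0,0.1,0.4,1.2,0,0,0.1,0.4,1.8,0,0,0.1,0.4,2.2,0,0,0.1,0.4,2.4,0]'

```text
clock: 4.73
eef_pos: [511.2, 224.5, 37.8]
tool_rot: [-3.141, 0.0, 1.503]
force: [-0.0, -1.1, -0.9]
width: 6.8
gripper_force: 59.8
```

Call:
arm_command --series '[0,0,0,0,0,0,0,0,0,0,0,0,0,0,0,0,0,0,0,0,0,0,0,0,0]'

```text
clock: 5.15
eef_pos: [511.6, 224.7, 38.5]
tool_rot: [3.141, -0.0, 1.502]
force: [-0.7, 0.4, -0.6]
width: 7.5
gripper_force: 59.8
```

Call:
arm_command --series '[0,0,0,0.1,0,0,0,0,0.2,0,0,0,0,0.2,0,0,0,0,0.3,0,0,0,0,0.3,0]'

```text
clock: 5.57
eef_pos: [511.4, 224.5, 35.1]
tool_rot: [-3.141, 0.0, 1.502]
force: [-0.1, 0.2, -1.8]
width: 7.3
gripper_force: 59.8
```

Call:
arm_command --series '[0,0,0,0,0,0,0,0,0.1,0,0,0,0,0.1,0,0,0,0,0.1,0,0,0,0,0.1,0]'

```text
clock: 5.98
eef_pos: [511.5, 224.6, 34.3]
tool_rot: [3.142, -0.0, 1.502]
force: [0.5, 0.4, -0.8]
width: 7.4
gripper_force: 59.8
```

Call:
arm_command --series '[0,0,0,0,0,0,0,0,0.1,0,0,0,0,0.1,0,0,0,0,0.1,0,0,0,0,0.1,0]'

```text
clock: 6.4
eef_pos: [511.6, 224.6, 33.4]
tool_rot: [3.141, -0.0, 1.502]
force: [-0.8, -0.5, 0.0]
width: 7.0
gripper_force: 60.0
```

Call:
arm_command --series '[0,0,0,0,0,0,0,0,0.1,0,0,0,0,0.1,0,0,0,0,0.1,0,0,0,0,0.1,0]'

```text
clock: 6.82
eef_pos: [511.7, 224.6, 33.3]
tool_rot: [3.141, -0.001, 1.502]
force: [-2.3, 0.1, 8.9]
width: 7.0
gripper_force: 61.5
```

Call:
arm_command --series '[0,0,0,0,0,0,0,0,0.1,0,0,0,0,0.1,0,0,0,0,0.1,0,0,0,0,0.1,0]'

```text
clock: 7.23
eef_pos: [511.7, 224.6, 33.3]
tool_rot: [3.141, -0.001, 1.502]
force: [-3.2, -0.8, 18.7]
width: 6.8
gripper_force: 62.9
```

Contact at TCP z 33.3. I open and rise.

Call:
arm_command --series '[0,0,0,-0.1,0,35,0,0,-0.1,0,35,0,0,-0.1,0,35,0,0,-0.1,0,35,0,0,-0.1,0]'

```text
clock: 7.65
eef_pos: [511.3, 224.5, 32.0]
tool_rot: [-3.141, 0.0, 1.502]
force: [-0.3, 0.3, -0.5]
width: 29.8
gripper_force: 0.0
```

Call:
arm_command --series '[35,0,0,-1,0,35,0,0,-3,0,35,0,0,-6,0,35,0,0,-9,0,35,0,0,-10,0]'

```text
clock: 8.07
eef_pos: [513.6, 225.0, 136.5]
tool_rot: [3.136, -0.003, 1.502]
force: [1.5, -0.1, 0.5]
width: 29.9
gripper_force: 0.0
```

```bash
python3 plan.py "582.8 -88 130 46" "582.8 -88 25 46"
```

```text
t 8.1 at [513.6 225.  136.5] 86.1 tilt [-0.005 -0.003] w 29.9
call [-15.37   4.53   0.32  20.03]
call [-12.89   9.52   0.32  20.03]
call [ 0.   0.  10.5 -0. ]
```

Call:
arm_command --series '[35,-3,0.9,0,4,35,-6.1,1.8,0,8,35,-9.2,2.7,0.1,12,35,-12.3,3.6,0.1,16,35,-15.4,4.5,0.1,20]'

```text
clock: 8.48
eef_pos: [545.7, 66.6, 131.5]
tool_rot: [-3.141, -0.0, 1.15]
force: [0.8, 0.3, 0.4]
width: 29.8
gripper_force: 0.0
```

Call:
arm_command --series '[35,-2.7,2,0,4,35,-5.4,4,0,8,35,-8.4,6.2,0,13,35,-11.4,8.4,0,17,35,-12.9,9.5,0,20]'

```text
clock: 8.9
eef_pos: [580.7, -94.7, 131.9]
tool_rot: [3.138, 0.002, 0.796]
force: [0.5, -0.0, 1.0]
width: 30.2
gripper_force: 0.0
```

Call:
arm_command --series '[35,0,0,0,0,35,0,0,0,0,35,0,0,0,0,35,0,0,0,0,35,0,0,0,0]'

```text
clock: 9.32
eef_pos: [580.3, -86.6, 131.2]
tool_rot: [-3.14, -0.001, 0.807]
force: [-0.6, 0.1, 1.0]
width: 29.8
gripper_force: 0.0
```

```bash
python3 plan.py "582.8 -88 25 46"; python3 - <<'E'
from h import *
im,d=viewer.get_image("wrist"); cv2.imwrite("pics/w3.png",im[...,::-1])
E
```

```text
t 9.3 at [580.3 -86.6 131.2] 46.2 tilt [-0.001 -0.001] w 29.8
call [ 0.07  0.28 10.62  0.25]
```

View pics/w3.png

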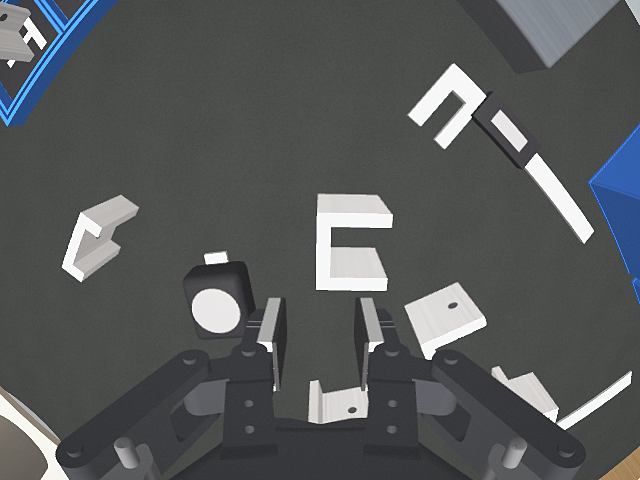

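The web at (324,255) sits nearly between the fingers, as the plan says (a +0.3 cm shift). The arms are clear of the pads.

Call:
arm_command --series '[35,0.1,0.3,3,0,35,0.1,0.3,6,0,35,0.1,0.3,8.5,0,35,0.1,0.3,10,0,35,0.1,0.3,10.5,0]'

```text
clock: 9.78
eef_pos: [581.5, -88.5, 23.7]
tool_rot: [-3.138, 0.002, 0.806]
force: [-0.4, 0.6, 0.2]
width: 29.6
gripper_force: 0.0
```

Call:
arm_command --series '[0,0,0,0,0,0,0,0,0,0,0,0,0,0,0,0,0,0,0,0,0,0,0,0,0]'

```text
clock: 10.2
eef_pos: [583.9, -89.9, 27.3]
tool_rot: [3.14, -0.001, 0.805]
force: [0.2, 0.9, -1.2]
width: 7.4
gripper_force: 59.7
```

```bash
python3 plan.py "600 200 130 0"
```

```text
t 10.2 at [583.9 -89.9  27.3] 46.1 tilt [-0.001 -0.001] w 7.4
call [11.   -9.47 -5.14 23.05]
call [  6.42 -13.02  -5.14  23.05]
```

Call:
arm_command --series '[0,0,0,-1,0,0,0,0,-3,0,0,0,0,-6,0,0,0,0,-9,0,0,0,0,-10,0]'

```text
clock: 10.62
eef_pos: [585.5, -91.0, 131.2]
tool_rot: [3.136, -0.004, 0.804]
force: [-0.5, -0.2, -1.6]
width: 7.1
gripper_force: 60.0
```

```bash
python3 plan.py "583.9 218.8 127 86"
```

```text
t 10.6 at [585.5 -91.  131.2] 46.1 tilt [-0.006 -0.004] w 7.1
call [ 11.1  -10.81   0.21 -19.97]
call [ 14.12  -6.37   0.21 -19.97]
```

Call:
arm_command --series '[0,2.2,-2.2,0,-4,0,4.4,-4.3,0,-8,0,6.7,-6.5,0,-12,0,8.9,-8.6,0,-16,0,11.1,-10.8,0,-20]'

```text
clock: 11.03
eef_pos: [582.2, 66.4, 126.7]
tool_rot: [3.141, -0.0, 1.157]
force: [0.6, 0.3, -0.7]
width: 7.2
gripper_force: 59.8
```

Call:
arm_command --series '[0,3.2,-1.4,0,-5,0,6.4,-2.9,0,-10,0,9.6,-4.3,0,-15,0,12.3,-5.6,0,-18,0,14.1,-6.4,0,-20]'

```text
clock: 11.45
eef_pos: [580.0, 224.4, 126.4]
tool_rot: [-3.141, -0.002, 1.509]
force: [-0.0, 0.4, -1.4]
width: 7.2
gripper_force: 59.8
```

Call:
arm_command --series '[0,0,0,1,0,0,0,0,3,0,0,0,0,5,0,0,0,0,6,0,0,0,0,6,0]'

```text
clock: 11.87
eef_pos: [579.4, 218.0, 63.9]
tool_rot: [-3.137, 0.003, 1.501]
force: [-0.9, 0.2, -2.3]
width: 7.4
gripper_force: 59.8
```

```bash
python3 plan.py "583.9 218.8 37 86"
```

```text
t 11.9 at [579.4 218.   63.9] 86.0 tilt [-0.004  0.003] w 7.4
call [ 0.11  0.45  2.69 -0.01]
```

Call:
arm_command --series '[0,0,0.2,0.8,0,0,0.1,0.3,1.6,0,0,0.1,0.3,2.2,0,0,0.1,0.3,2.6,0,0,0.1,0.3,2.7,0]'

```text
clock: 12.28
eef_pos: [583.8, 220.5, 38.6]
tool_rot: [-3.141, 0.0, 1.502]
force: [0.3, -0.5, -1.3]
width: 7.4
gripper_force: 59.8
```

Call:
arm_command --series '[0,0,0,0.1,0,0,0,0,0.2,0,0,0,0,0.2,0,0,0,0,0.2,0,0,0,0,0.2,0]'

```text
clock: 12.7
eef_pos: [584.4, 220.6, 37.6]
tool_rot: [3.141, -0.0, 1.502]
force: [0.2, -1.6, -1.1]
width: 7.0
gripper_force: 59.8
```

Position is good (within 2 mm). About 4 mm to go.

Call:
arm_command --series '[0,0,0,0.1,0,0,0,0,0.2,0,0,0,0,0.3,0,0,0,0,0.3,0,0,0,0,0.3,0]'

```text
clock: 13.12
eef_pos: [584.0, 220.5, 34.2]
tool_rot: [-3.141, 0.0, 1.502]
force: [0.2, -0.4, -0.3]
width: 6.9
gripper_force: 59.8
```

Call:
arm_command --series '[0,0,0,0,0,0,0,0,0.1,0,0,0,0,0.1,0,0,0,0,0.1,0,0,0,0,0.1,0]'

```text
clock: 13.53
eef_pos: [584.3, 220.6, 33.8]
tool_rot: [3.141, -0.0, 1.502]
force: [-1.2, -0.1, 4.6]
width: 7.4
gripper_force: 60.6
```

Call:
arm_command --series '[0,0,0,0,0,35,0,0,0,0,35,0,0,0,0,35,0,0,0,0,35,0,0,0,0]'

```text
clock: 13.95
eef_pos: [584.1, 220.6, 33.0]
tool_rot: [-3.141, 0.0, 1.503]
force: [0.0, -0.6, 0.4]
width: 30.1
gripper_force: 0.0
```

Call:
arm_command --series '[35,0,0,-1,0,35,0,0,-3,0,35,0,0,-6,0,35,0,0,-9,0,35,0,0,-10,0]'

```text
clock: 14.37
eef_pos: [586.7, 220.9, 138.1]
tool_rot: [3.135, -0.003, 1.502]
force: [1.2, 0.1, 0.6]
width: 29.8
gripper_force: 0.0
```

```bash
python3 plan.py "580.6 -210.4 130 71.2"
```

```text
t 14.4 at [586.7 220.9 138.1] 86.1 tilt [-0.006 -0.003] w 29.8
call [-14.36   0.78   0.27   4.95]
call [-14.23   2.02   0.27   4.95]
call [-14.01   3.24   0.27   4.95]
```

Call:
arm_command --series '[35,-2.9,0.1,0,1,35,-5.8,0.3,0,2,35,-8.6,0.4,0,3,35,-11.5,0.5,0.1,4,35,-14.4,0.7,0.1,5]'

```text
clock: 14.78
eef_pos: [580.8, 75.3, 132.5]
tool_rot: [-3.141, -0.0, 1.415]
force: [-0.1, -0.6, -0.3]
width: 29.8
gripper_force: 0.0
```

Call:
arm_command --series '[35,-2.9,0.4,0,1,35,-5.8,0.8,0,2,35,-8.6,1.2,0,3,35,-11.5,1.6,0.1,4,35,-14.2,2,0.1,5]'

```text
clock: 15.2
eef_pos: [578.7, -68.7, 131.5]
tool_rot: [-3.142, 0.0, 1.327]
force: [0.6, -0.2, -0.0]
width: 29.8
gripper_force: 0.0
```

Call:
arm_command --series '[35,-3.4,0.8,0,1,35,-6.8,1.6,0,2,35,-10.2,2.4,0,3,35,-13,3.1,0.1,4.5,35,-14,3.2,0.1,5]'

```text
clock: 15.62
eef_pos: [575.5, -217.4, 131.0]
tool_rot: [3.139, 0.004, 1.233]
force: [-0.3, -0.8, -0.1]
width: 29.8
gripper_force: 0.0
```

Call:
arm_command --series '[35,0,0,0,0,35,0,0,0,0,35,0,0,0,0,35,0,0,0,0,35,0,0,0,0]'

```text
clock: 16.03
eef_pos: [576.9, -208.3, 130.2]
tool_rot: [-3.141, -0.001, 1.244]
force: [0.2, 0.4, -0.1]
width: 29.9
gripper_force: 0.0
```

```bash
python3 plan.py "580.6 -210.4 25 71.2"; python3 - <<'E'
from h import *
im,d=viewer.get_image("wrist"); cv2.imwrite("pics/w4.png",im[...,::-1])
E
```

```text
t 16.0 at [ 576.9 -208.3  130.2] 71.3 tilt [-0.001 -0.001] w 29.9
call [-0.08  0.42 10.52  0.05]
```

View pics/w4.png

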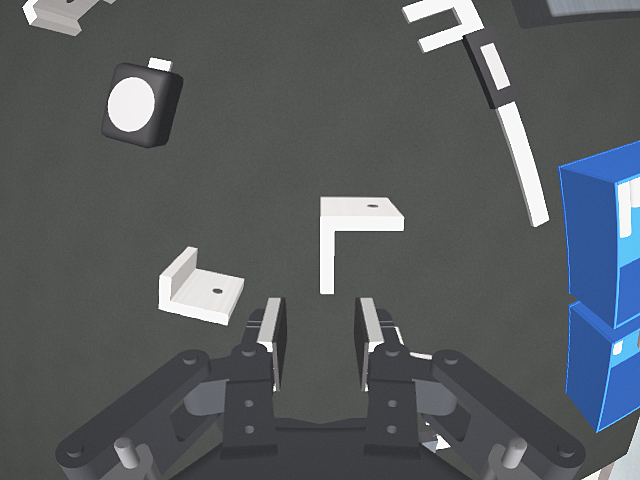

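The leg at (327,255) lies 0.4 cm to +y, as planned. Descend.

Call:
arm_command --series '[35,-0.1,0.4,3,0,35,-0.1,0.4,6,0,35,-0.1,0.4,8.5,0,35,-0.1,0.4,10,0,35,-0.1,0.4,10.4,0]'

```text
clock: 16.5
eef_pos: [578.2, -211.0, 23.4]
tool_rot: [-3.136, -0.001, 1.242]
force: [-0.3, -0.6, -0.5]
width: 30.1
gripper_force: 0.0
```

Call:
arm_command --series '[0,0,0,0,0,0,0,0,0,0,0,0,0,0,0,0,0,0,0,0,0,0,0,0,0]'

```text
clock: 16.92
eef_pos: [580.5, -212.9, 27.3]
tool_rot: [3.14, -0.0, 1.241]
force: [-0.6, -0.8, -1.0]
width: 7.2
gripper_force: 59.7
```

Call:
arm_command --series '[0,0,0,-1,0,0,0,0,-3,0,0,0,0,-6,0,0,0,0,-9,0,0,0,0,-10,0]'

```text
clock: 17.33
eef_pos: [582.2, -214.2, 131.5]
tool_rot: [3.134, 0.0, 1.24]
force: [0.3, -0.9, -0.4]
width: 7.0
gripper_force: 60.0
```

```bash
python3 plan.py "587.9 310.8 135 86"
```

```text
t 17.3 at [ 582.2 -214.2  131.5] 71.1 tilt [-0.007  0.   ] w 7.0
call [16.62 -5.5  -0.12 -4.98]
call [17.03 -4.04 -0.12 -4.98]
call [17.32 -2.54 -0.12 -4.98]
```

Call:
arm_command --series '[0,3.3,-1.1,-0.1,-1,0,6.6,-2.2,-0.2,-2,0,10,-3.3,-0.3,-3,0,13.3,-4.4,-0.3,-4,0,16.6,-5.5,-0.3,-5]'

```text
clock: 17.75
eef_pos: [581.5, -36.2, 129.9]
tool_rot: [3.141, -0.001, 1.329]
force: [-0.0, 1.1, -1.8]
width: 7.3
gripper_force: 59.9
```

Call:
arm_command --series '[0,3.4,-0.8,0,-1,0,6.8,-1.6,0,-2,0,10.2,-2.4,0,-3,0,13.6,-3.2,0,-4,0,17,-4,0,-5]'

```text
clock: 18.17
eef_pos: [583.4, 138.5, 129.8]
tool_rot: [3.141, -0.0, 1.416]
force: [0.6, 1.4, -0.8]
width: 6.8
gripper_force: 59.9
```

Call:
arm_command --series '[0,3.8,-0.6,0,-1,0,7.6,-1.1,0,-2,0,11.4,-1.7,0,-3,0,15,-2.2,0,-4,0,16.9,-2.5,0,-5]'

```text
clock: 18.58
eef_pos: [583.7, 314.5, 129.4]
tool_rot: [-3.141, -0.004, 1.509]
force: [0.1, 1.0, -0.7]
width: 7.4
gripper_force: 59.8
```

Call:
arm_command --series '[0,0,0,1,0,0,0,0,3,0,0,0,0,5,0,0,0,0,6.5,0,0,0,0,6.5,0]'

```text
clock: 19.0
eef_pos: [582.7, 305.9, 61.1]
tool_rot: [-3.136, 0.004, 1.502]
force: [-1.3, -0.4, -1.4]
width: 7.1
gripper_force: 59.8
```

```bash
python3 plan.py "587.9 308.8 37 86"
```

```text
t 19.0 at [582.7 305.9  61.1] 86.0 tilt [-0.006  0.004] w 7.1
call [0.33 0.5  2.41 0.05]
```

Call:
arm_command --series '[0,0.1,0.2,0.8,0,0,0.1,0.4,1.5,0,0,0.1,0.4,2,0,0,0.1,0.4,2.3,0,0,0.1,0.4,2.4,0]'

```text
clock: 19.42
eef_pos: [589.2, 308.1, 40.1]
tool_rot: [-3.141, 0.0, 1.502]
force: [0.1, -0.2, -1.5]
width: 7.3
gripper_force: 59.8
```

Call:
arm_command --series '[0,0,0,0,0,0,0,0,0.1,0,0,0,0,0.1,0,0,0,0,0.1,0,0,0,0,0.1,0]'

```text
clock: 19.83
eef_pos: [589.4, 308.4, 39.5]
tool_rot: [3.141, -0.0, 1.502]
force: [0.0, -0.0, -1.9]
width: 7.0
gripper_force: 59.8
```

Another 5 mm down to just above contact, then 1 mm steps.

Call:
arm_command --series '[0,0,0,0.1,0,0,0,0,0.2,0,0,0,0,0.3,0,0,0,0,0.4,0,0,0,0,0.5,0]'

```text
clock: 20.25
eef_pos: [589.2, 308.2, 34.1]
tool_rot: [-3.141, 0.0, 1.502]
force: [-0.4, -0.3, -0.5]
width: 7.1
gripper_force: 59.8
```

Call:
arm_command --series '[0,0,0,0,0,0,0,0,0.1,0,0,0,0,0.1,0,0,0,0,0.1,0,0,0,0,0.1,0]'

```text
clock: 20.67
eef_pos: [589.3, 308.2, 33.9]
tool_rot: [3.142, -0.0, 1.502]
force: [-1.9, -0.8, 5.3]
width: 7.0
gripper_force: 60.7
```

Call:
arm_command --series '[0,0,0,0,0,35,0,0,0,0,35,0,0,0,0,35,0,0,0,0,35,0,0,0,0]'

```text
clock: 21.08
eef_pos: [589.3, 308.3, 33.1]
tool_rot: [3.142, 0.0, 1.502]
force: [-0.1, -0.8, 0.2]
width: 30.0
gripper_force: 0.0
```

Call:
arm_command --series '[35,0,0,-1,0,35,0,0,-3,0,35,0,0,-6,0,35,0,0,-9,0,35,0,0,-10,0]'

```text
clock: 21.5
eef_pos: [592.0, 309.0, 138.5]
tool_rot: [3.135, -0.003, 1.502]
force: [1.3, 0.3, 0.9]
width: 29.8
gripper_force: 0.0
```

```bash
python3 plan.py "610 -346 135 148.3"
```

```text
t 21.5 at [592.  309.  138.5] 86.1 tilt [-0.007 -0.003] w 29.8
call [-16.3    1.57   0.09 -15.56]
call [-16.13  -2.86   0.09 -15.56]
call [-14.77  -7.08   0.09 -15.56]
call [-12.33 -10.78   0.09 -15.56]
```

Call:
arm_command --series '[35,-3.3,0.3,0,-3.1,35,-6.5,0.6,0,-6.2,35,-9.8,0.9,0,-9.3,35,-13,1.2,0,-12.4,35,-16.3,1.5,0,-15.5]'

```text
clock: 21.92
eef_pos: [593.0, 143.4, 133.7]
tool_rot: [3.141, -0.0, 1.776]
force: [1.0, -0.9, -0.9]
width: 29.9
gripper_force: 0.0
```

Call:
arm_command --series '[35,-3.2,-0.6,0,-3.1,35,-6.4,-1.1,0,-6.2,35,-9.7,-1.7,0,-9.3,35,-12.9,-2.3,0,-12.4,35,-16.1,-2.9,0,-15.5]'

```text
clock: 22.33
eef_pos: [596.9, -20.7, 133.6]
tool_rot: [3.141, 0.0, 2.046]
force: [0.7, -0.6, 0.0]
width: 30.0
gripper_force: 0.0
```

Call:
arm_command --series '[35,-3,-1.4,0,-3.1,35,-5.9,-2.8,0,-6.2,35,-8.9,-4.3,0,-9.3,35,-11.8,-5.7,0,-12.4,35,-14.8,-7.1,0,-15.5]'

```text
clock: 22.75
eef_pos: [600.9, -184.7, 133.6]
tool_rot: [-3.142, 0.0, 2.317]
force: [0.3, 0.2, 1.0]
width: 29.7
gripper_force: 0.0
```

Call:
arm_command --series '[35,-2.8,-2.4,0,-3.5,35,-5.6,-4.9,0,-7,35,-8.4,-7.3,0,-10.5,35,-11,-9.6,0,-13.5,35,-12.3,-10.8,0,-15.5]'

```text
clock: 23.17
eef_pos: [603.1, -353.7, 133.6]
tool_rot: [-3.138, 0.002, 2.581]
force: [0.6, -1.2, 0.5]
width: 29.7
gripper_force: 0.0
```

Call:
arm_command --series '[35,0,0,0,0,35,0,0,0,0,35,0,0,0,0,35,0,0,0,0,35,0,0,0,0]'

```text
clock: 23.58
eef_pos: [605.6, -344.5, 133.4]
tool_rot: [3.141, -0.0, 2.587]
force: [-0.6, -0.1, -0.1]
width: 30.1
gripper_force: 0.0
```

```bash
python3 plan.py "611.8 -346.4 25 148.3"; python3 - <<'E'
from h import *
im,d=viewer.get_image("wrist"); cv2.imwrite("pics/w5.png",im[...,::-1])
E
```

```text
t 23.6 at [ 605.6 -344.5  133.4] 148.2 tilt [-0.001 -0.   ] w 30.1
call [-0.62  0.16 10.84 -0.08]
```

View pics/w5.png

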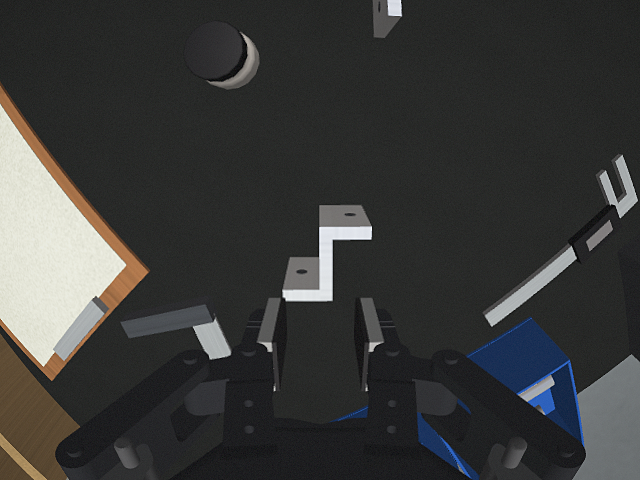

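The zed's web at (326,262) is aligned with the fingers. Shift −0.6 and +0.2 cm, then descend.

Call:
arm_command --series '[35,-0.6,0.2,3,0,35,-0.6,0.2,6,0,35,-0.6,0.2,8.5,0,35,-0.6,0.2,10.2,0,35,-0.6,0.2,10.7,0]'

```text
clock: 24.05
eef_pos: [609.2, -345.9, 22.8]
tool_rot: [-3.141, -0.006, 2.586]
force: [-0.7, -0.2, 0.8]
width: 29.6
gripper_force: 0.0
```

Call:
arm_command --series '[0,0,0,0,0,0,0,0,0,0,0,0,0,0,0,0,0,0,0,0,0,0,0,0,0]'

```text
clock: 24.47
eef_pos: [611.7, -348.5, 27.5]
tool_rot: [3.142, 0.002, 2.584]
force: [-0.8, -0.1, -1.9]
width: 7.3
gripper_force: 59.7
```

Call:
arm_command --series '[0,0,0,-1,0,0,0,0,-3,0,0,0,0,-6,0,0,0,0,-9,0,0,0,0,-10,0]'

```text
clock: 24.88
eef_pos: [613.7, -349.8, 132.4]
tool_rot: [3.141, 0.009, 2.584]
force: [0.9, -0.7, -0.6]
width: 7.0
gripper_force: 59.9
```

```bash
python3 plan.py "517 315.7 135 86"
```

```text
t 24.9 at [ 613.7 -349.8  132.4] 148.1 tilt [-0.     0.009] w 7.0
call [10.85 12.84 -0.07 15.52]
call [13.89  9.47 -0.07 15.52]
call [15.92  5.41 -0.07 15.52]
call [16.79  0.95 -0.07 15.52]
```

Call:
arm_command --series '[0,2.2,2.6,-0.2,3.1,0,4.3,5.1,-0.4,6.2,0,6.5,7.7,-0.6,9.3,0,8.7,10.3,-0.8,12.4,0,10.8,12.8,-1,15.5]'

```text
clock: 25.3
eef_pos: [586.5, -180.6, 136.7]
tool_rot: [3.141, -0.0, 2.311]
force: [0.5, 1.3, -1.2]
width: 7.3
gripper_force: 59.8
```

Call:
arm_command --series '[0,2.8,1.9,0,3.1,0,5.6,3.8,0,6.2,0,8.3,5.7,0,9.3,0,11.1,7.6,0,12.4,0,13.9,9.5,0,15.5]'

```text
clock: 25.72
eef_pos: [562.6, -14.2, 136.7]
tool_rot: [3.141, 0.0, 2.041]
force: [0.7, 0.8, -0.8]
width: 7.2
gripper_force: 59.8
```

Call:
arm_command --series '[0,3.2,1.1,0,3.1,0,6.4,2.2,0,6.2,0,9.5,3.2,0,9.3,0,12.7,4.3,0,12.4,0,15.9,5.4,0,15.5]'

```text
clock: 26.13
eef_pos: [538.2, 152.0, 136.7]
tool_rot: [3.141, -0.0, 1.77]
force: [0.1, 0.2, -1.8]
width: 7.0
gripper_force: 59.8
```

Call:
arm_command --series '[0,3.7,0.2,0,3.5,0,7.4,0.4,0,7,0,11.1,0.6,0,10.5,0,14.8,0.8,0,13.5,0,16.8,1,0,15.5]'

```text
clock: 26.55
eef_pos: [512.4, 323.4, 136.3]
tool_rot: [-3.14, -0.004, 1.506]
force: [-0.2, 1.1, -1.6]
width: 7.2
gripper_force: 59.8
```

Call:
arm_command --series '[0,0,0,0,0,0,0,0,2,0,0,0,0,4,0,0,0,0,6,0,0,0,0,6.5,0]'

```text
clock: 26.97
eef_pos: [512.8, 315.7, 68.8]
tool_rot: [-3.137, 0.003, 1.502]
force: [-0.9, -0.9, -2.1]
width: 7.0
gripper_force: 59.8
```

```bash
python3 plan.py "517 315.7 37 86"
```

```text
t 27.0 at [512.8 315.7  68.8] 86.1 tilt [-0.004  0.003] w 7.0
call [0.03 0.42 3.18 0.09]
```

Call:
arm_command --series '[0,0,0.2,0.8,0,0,0,0.3,1.6,0,0,0,0.3,2.3,0,0,0,0.3,2.7,0,0,0,0.3,2.9,0]'

```text
clock: 27.38
eef_pos: [517.6, 316.7, 42.0]
tool_rot: [-3.141, 0.0, 1.502]
force: [-0.6, 0.5, -1.1]
width: 7.2
gripper_force: 59.8
```

Call:
arm_command --series '[0,0,0,0,0,0,0,0,0.1,0,0,0,0,0.1,0,0,0,0,0.1,0,0,0,0,0.1,0]'

```text
clock: 27.8
eef_pos: [517.9, 316.9, 41.6]
tool_rot: [3.141, -0.0, 1.503]
force: [0.2, -1.0, -2.0]
width: 7.3
gripper_force: 59.8
```

Call:
arm_command --series '[0,0,0,0.2,0,0,0,0,0.4,0,0,0,0,0.5,0,0,0,0,0.6,0,0,0,0,0.7,0]'

```text
clock: 28.22
eef_pos: [517.7, 316.7, 34.1]
tool_rot: [-3.141, 0.0, 1.502]
force: [0.3, -0.6, -1.7]
width: 7.5
gripper_force: 59.8
```

Call:
arm_command --series '[0,0,0,0,0,0,0,0,0.1,0,0,0,0,0.1,0,0,0,0,0.1,0,0,0,0,0.1,0]'

```text
clock: 28.63
eef_pos: [517.8, 316.6, 33.7]
tool_rot: [-3.142, -0.0, 1.502]
force: [-1.8, -0.4, 5.0]
width: 7.2
gripper_force: 60.5
```

Contact again. I release, rise, back clear and check.

Call:
arm_command --series '[0,0,0,0,0,35,0,0,0,0,35,0,0,0,0,35,0,0,0,0,35,0,0,0,0]'

```text
clock: 29.05
eef_pos: [517.8, 316.9, 33.1]
tool_rot: [3.141, -0.0, 1.502]
force: [0.4, 0.0, -0.3]
width: 30.1
gripper_force: 0.0
```

Call:
arm_command --series '[35,0,0,-1,0,35,0,0,-3,0,35,0,0,-6,0,35,0,0,-9,0,35,0,0,-12,0]'

```text
clock: 29.47
eef_pos: [517.6, 316.5, 155.1]
tool_rot: [-3.142, 0.0, 1.502]
force: [0.7, 1.1, -0.0]
width: 29.9
gripper_force: 0.0
```

Call:
arm_command --series '[35,4,0,-1,0,35,8,0,-2,0,35,12,0,-3,0,35,16,0,-4,0,35,20,0,-5,0]'

```text
clock: 29.88
eef_pos: [530.9, 518.3, 205.0]
tool_rot: [3.141, -0.001, 1.503]
force: [0.6, 1.0, -0.3]
width: 29.8
gripper_force: 0.0
```

Call:
arm_command --series '[35,3,0,0,0,35,6,0,0,0,35,8,0,0,0,35,8,0,0,0,35,8,0,0,0]'

```text
clock: 30.3
eef_pos: [536.1, 596.8, 202.9]
tool_rot: [-3.142, 0.001, 1.504]
force: [-0.8, -1.1, 0.2]
width: 30.2
gripper_force: 0.0
```

```bash
python3 - <<'E'
from h import *
im,d,P,m=pts("top"); cv2.imwrite("pics/end.png",cv2.resize(im[185:305,115:315,::-1],None,fx=4,fy=4,interpolation=cv2.INTER_CUBIC)[:600])
top=(P[...,2]>58)&(P[...,2]<76)&(d>0)
for n,(x,y) in dict(tee=(510.6,223.9),channel=(602.4,217.5),angle=(608.8,309.3),zed=(517,315.7),shallow=(460,33.3),short=(485.7,-212.3)).items():
    k=(P[...,2]>(50 if n[0]=="s" else 58))&(P[...,2]<76)&(d>0)&(abs(P[...,0]-x)<44)&(abs(P[...,1]-y)<44)
    r=cv2.minAreaRect(P[k][:,:2].astype(np.float32)); print(n,k.sum(),np.median(P[k][:,2]).round(1),np.round(r[0],1),np.round(r[1],1),round(r[2],1),"err",np.round([r[0][0]-x,r[0][1]-y],1))
print(monitor.read_state()["eef_pos"])
E
```

```text
tee 211 66.1 [511.2 224.6] [46.1 49.3] 85.9 err [0.6 0.7]
channel 289 66.1 [602.3 220.3] [51.3 45.5] 85.5 err [-0.1  2.8]
angle 228 65.8 [609.6 308.7] [51.4 49.5] 86.5 err [ 0.8 -0.6]
zed 245 66.5 [517.4 314.1] [70.4 30.6] 56.0 err [ 0.4 -1.6]
shallow 161 59.2 [460.1  33.4] [50.4 19.8] 11.4 err [0.1 0.1]
short 160 59.5 [ 485.9 -212.2] [25.9 49.7] 59.2 err [0.2 0.1]
[536.98551994 595.19905241 203.2352287 ]
```

View pics/end.png

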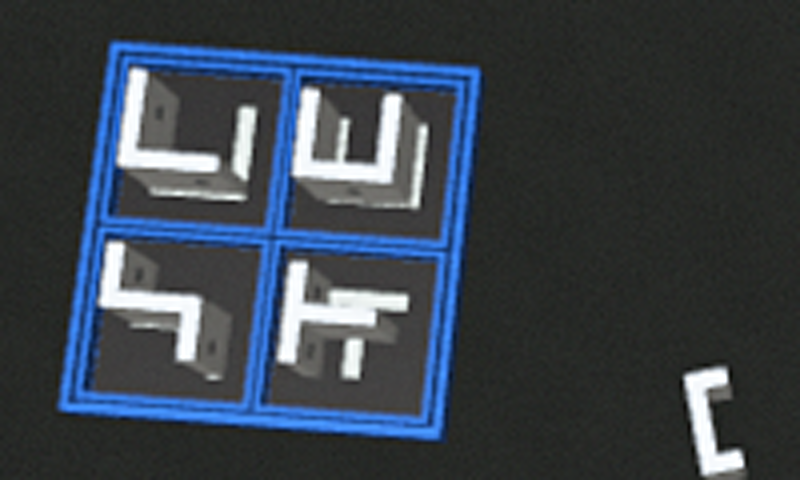

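All four profiles stand in their own bays, with tops at about 66 mm and within 3 mm of centre. The look-alikes have not moved.

```bash
python3 -c "
from cell import workorder; print(workorder.finish_job())"
```

```text
the job is handed in; nothing more can be done
None
```

The job is handed in: a last camera check showed all four profiles upright in their matching bays, within 3 mm of centre, and both look-alikes where they started; the arm clock was about 30 s of the 112 s allowed, and the judge's verdict was not shown.

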